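Splash cover on the mixing bowl, spatula through its slot

TASK

Get the steel mixing bowl ready for stirring under its splash cover. Set the loose round cover on the bowl's rim so that it sits fully down and level, and let go of it; then pick up the wooden spatula, tilt it and slip it slantwise, blade first, through the slot in the cover. Finish while still holding the spatula there, quite still: the end of its blade near the middle of the bowl, about half-way down, and the spatula touching neither the cover nor the bowl. Leave the bowl where it stands and do not disturb the other things on the worktop.

Things in the scene. Friction and masses are not known exactly. Their poses are not given: they have to be found in the camera images.
- bowl: deep round steel mixing bowl, open, standing loose on the worktop, 0.9 kg. Origin: centre of its underside, z up. Foot radius 56 mm, outer rim radius 91 mm, wall 3 mm, rim edge 118 mm and inner floor 5 mm above the origin. Its yaw means nothing
- cover: loose round white splash cover, 0.16 kg, lying right way up. Origin: centre of its underside (bottom of the bead), z up, slot towards +x. Disc radius 96 mm, its underside 9 and upper face 14 mm above the origin; below it a round bead, outer radius 83 mm, drops into the bowl's mouth with about 4 mm play and the disc rests on the rim: origin then 109 mm above the bowl's. Any yaw will do.
- cover_slot (a point): centre of the through slot in the cover, on the disc's upper face, 51 mm from the axis towards the cover's +x. 34 mm wide along the cover's x (34 to 68 mm off the axis), 64 mm long along its y, with a raised lip 2.6 mm high round it
- cover_handle (a point): middle of the black bar of the cover's bridge handle, over the cover's centre, 42 mm above its origin. The bar runs along the cover's y: 72 mm long, 14 mm thick along x, 12 mm high (top 48 mm above the origin), on a post at each end; grip it across the cover's x
- spatula: flat wooden spatula lying flat, 90 g, 290 mm long. Origin on its flat underside at mid length, x towards the blade, z up. Blade x = 75 to 145 mm, 48 wide, 5 thick; neck 38 wide, 7 thick from 52 to 80 and 28 wide, 9 thick from 26 to 56; handle 27 to -145 mm, 22 wide (y), 15 thick. Centre of mass near x = -10 mm
- spatula_tip (a point): middle of the blade's front edge, 145 mm from the spatula's origin along +x and 2.5 mm above its underside
- spatula_grip (a point): a point in the middle of the handle, 40 mm behind the spatula's origin (-x), half-way through its 15 mm thickness; the handle is 22 mm wide here
- butter: bystander: boxed block of butter, 73 x 102 x 37 mm, lying at the back. Leave it alone.
- jam_jar: bystander: jam jar with a white lid, 75 mm across, 112 mm high. Leave it alone.
- beaker: bystander: plastic drinking beaker, 72 mm across, 98 mm high. Leave it alone.
- tin: bystander: flat round food tin, 86 mm across, 40 mm high. Leave it alone.
- spice_jar: bystander: small spice jar with a screw cap, 45 mm across, 106 mm high. Leave it alone.
- pen: bystander: ball pen lying flat, 145 mm long. Leave it alone.
- keys: bystander: bunch of keys lying flat, about 112 x 120 x 8 mm. Leave it alone.
- tea_light: bystander: tea light in its cup, 38 mm across, 15 mm high. Leave it alone.

How it is judged:
By the outcome, as a careful person would: the job done as asked, in the order asked, and still so for the second after the job is handed in, while the arm keeps its last pose, push and grip.
It also fails if it takes over 58 s, if anything falls off the work surface, if the arm or the gripper's body presses on something with over 40 N, if the wrist force passes 120 N, or if a joint passes its speed limit or range.

ROBOT

A 6-joint arm with a two-finger parallel gripper is mounted at the origin on a cart in front of the work surface, level with it; the furniture and walls round the work are solid. World frame = base frame: x ahead of the robot, y to its left, z up, the work surface at z = 0. Lengths are in m, angles in rad, forces in N, time in s.
With the tool pointing down it reaches from about 0.275 to 0.875 m from the base axis. Payload 12.5 kg.
Tool frame: the origin (TCP) lies at the very end of the fingers, on their centre line; the grasp point (between the pads) lies 19 mm behind it; z points along the fingers, y is the line along which they close (so a half turn about z gives the same grasp; the last joint's range is limited). The gripper opens to 85 mm and grips with 20 to 120 N. Pads are 22 mm wide; open, the fingers measure 114 mm over their backs; the gripper's body (76 mm by 85 mm) begins 54 mm behind the grasp point. The pads swing forward as they close: fully open they stand 13 mm farther back than shut.
Start: joints at [-1.215, 0.351, 1.652, -0, 1.139, -0.085], TCP at [0.235, -0.497, 0.231] pointing down, gripper open.
Joint ranges: [-2.75, 2.75], [-0.79, 2.1], [0.01, 2.65], [-1.57, 4.71], [0.07, 3.14], [-2.87, 2.87]. Speed limits (rad/s): [2.22, 2.22, 2.79, 3.14, 3.14, 3.14].

INTERFACE

Orientations are given as a 3x3 rotation matrix whose columns are the frame's x, y, z axes.
In Python, from bench import manip gives the robot as it stands. Calls block until the motion is done:
- manip.move_ptp(position, orientation): joint-space move of the TCP to a pose.
- manip.move_l(position, attitude=None, max_speed=0.15): straight line of the TCP; attitude=None keeps the orientation; max_speed is the mean speed in m/s.
- manip.move_j(angles): joint-space move.
- manip.set_gripper(opening, effort=None): opening from 0.0 (shut) to 1.0 (fully open); effort is the grip in N (None keeps the last); returns when the fingers have stopped.
- manip.dwell(seconds).
- manip.inverse_kinematics(position, orientation): joint angles nearest the present ones, or None.
- manip.grab_frame(name): name is "scene" or "top"; returns (picture, depth): 400x640x3 uint8, red, green, blue; 400x640 float32, m along the optical axis (not along the pixel's ray), 0 where there is no reading.
- manip.get_calibration(name): a dict with "camera_matrix" (3x3 intrinsics, pixels), "R" (3x3) and "t" (3): a world point X has camera coordinates R X + t. Camera axes: x right, y down, z forward; pixel columns grow to the right and rows downward; lengths in m; the calibration is good to about 2 mm. A picture is of the moment at which its call begins. get_calibration takes no time and is no camera call.
A pose or a line that the arm cannot do raises manip.Unreachable and nothing moves.
- manip.sign_off(): hands the job in; it is judged then, once.
Trained networks look in the newest picture that a camera, given by its name, has taken for a name from the list of things; names that differ only in an ending like _2 or _b are one class to them, and where a whole thing is asked for, a point or a joint stands for the part that bears it (a point fixed in the world has none). Each returns a list of dicts, best first, with "confidence" (0 to 1); they miss things now and then, are a little off and sometimes report something else, mostly with a low value. They report only what shows in the picture. A call takes as long as a camera call.
- manip.look_for(camera, name): "at" ([x, y, z] in m, in world coordinates, good to about 4 mm: the middle of the surface that is visible of it).
Readings, each from a call of its own:
- manip.current_time(): time.
- manip.current_qpos(): joint angles.
- manip.current_joint_vel(): joint speeds.
- manip.current_joint_torque(): joint torques, N m.
- manip.current_ee_pos(): TCP position.
- manip.current_tcp_rot(): TCP orientation.
- manip.current_force(): force on the tool from outside, world axes, zero at the start.
- manip.current_ft_torque(): the same for the moment, N m.
- manip.current_grip_width(): opening from 0.0 (shut) to 1.0 (fully open).
- manip.current_grip_force(): force on a finger pad.
Only numpy, scipy, OpenCV 4.12 (cv2) and the standard library are available. Lean on these libraries where they do the work, as an engineer would, in place of code of your own. Each camera call takes 0.05 s, during which the arm holds its last target. There are 200 camera calls.

## Working session

There is one attempt and no reset: what is moved stays moved. The work goes in short steps, each a Python script; the robot and the scene stay as the last script left them, time stands still between calls to the robot, and variables do not carry over. Pictures are saved under pics/ and viewed, at most 10 in all, crops included, and the job is handed in when it is done.

```bash
mkdir -p pics; ls
python3 - <<'E'
from bench import manip as m
import cv2,numpy as np
for c in ("scene","top"):
    p,d=m.grab_frame(c); cv2.imwrite(f"pics/{c}0.png",p[:,:,::-1]); np.save(f"pics/{c}0d.npy",d); np.save(f"pics/{c}0p.npy",p)
    k=m.get_calibration(c); print(c,np.round(k["camera_matrix"],1).tolist(),np.round(k["R"],3).tolist(),np.round(-k["R"].T@k["t"],3))
    for n in ["bowl","cover","cover_slot","cover_handle","spatula","spatula_tip","spatula_grip"]:
        print(n,[(np.round(r["at"],4).tolist(),round(r["confidence"],2)) for r in m.look_for(c,n)[:2]])
print(m.current_time())
E
```

```text
pics
scene [[368.7, 0.0, 316.7], [0.0, 368.7, 197.7], [0.0, 0.0, 1.0]] [[0.502, -0.865, 0.015], [-0.483, -0.294, -0.825], [0.718, 0.406, -0.565]] [-0.43  -0.562  0.804]
bowl [([0.4425, -0.029, 0.0726], 0.71)]
cover [([0.4194, -0.3513, 0.0097], 0.85)]
cover_slot [([0.4182, -0.3483, 0.0134], 0.72)]
cover_handle [([0.4175, -0.3478, 0.014], 0.72)]
spatula [([0.5251, 0.2434, 0.0061], 0.37)]
spatula_tip []
spatula_grip [([0.5221, 0.2408, 0.008], 0.46)]
top [[392.6, 0.0, 316.1], [0.0, 392.6, 200.7], [0.0, 0.0, 1.0]] [[0.199, -0.98, 0.01], [-0.83, -0.174, -0.53], [0.521, 0.098, -0.848]] [-0.371 -0.193  1.456]
bowl []
cover [([0.3806, -0.3508, 0.0152], 0.82), ([0.7119, -0.1983, 0.0367], 0.53)]
cover_slot [([0.3813, -0.3503, 0.0102], 0.81)]
cover_handle [([0.3778, -0.3535, 0.0184], 0.64)]
spatula [([0.4984, 0.2439, 0.0076], 0.63)]
spatula_tip [([0.5027, 0.2444, 0.0055], 0.84)]
spatula_grip [([0.4963, 0.244, 0.0095], 0.84)]
0.8
```

View pics/scene0.png

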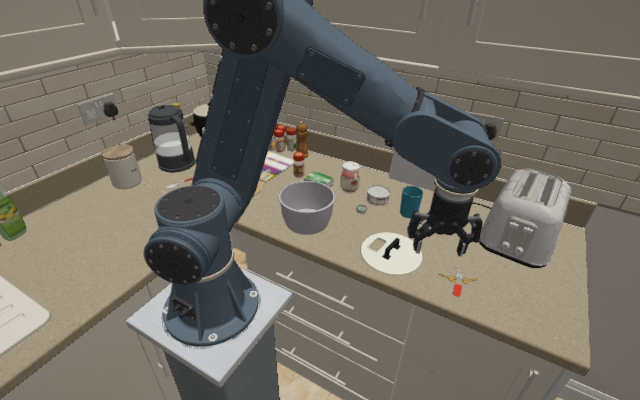

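View pics/top0.png

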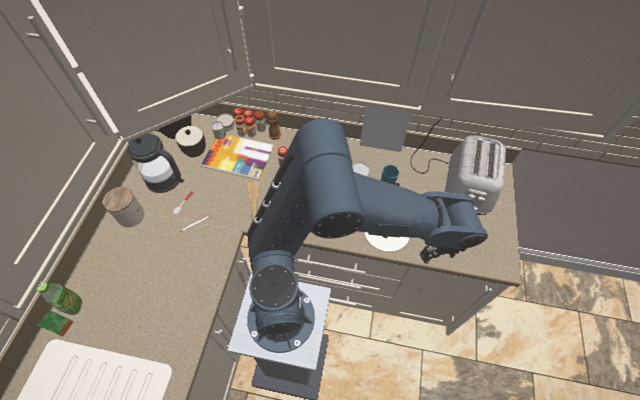

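Run:
```python
from bench import manip as m
import cv2,numpy as np
q=np.array(m.current_qpos()); q[0]=-1.8; m.move_j(q)
ims=[]
for c in ("scene","top"):
    p,d=m.grab_frame(c); np.save(f"pics/{c}1d.npy",d); np.save(f"pics/{c}1p.npy",p)
    ims.append(p)
    for n in ["bowl","cover","cover_slot","cover_handle","spatula","spatula_tip","spatula_grip","pen","spice_jar","jam_jar","butter","tea_light","tin","beaker"]:
        print(n,[(np.round(r["at"],4).tolist(),round(r["confidence"],2)) for r in m.look_for(c,n)[:2]])
print(m.current_time())
s,t=ims
a=cv2.resize(s[90:290,200:500],(800,533)); cv2.imwrite("pics/s1.png",a[:,:,::-1])
a=cv2.resize(t[110:270,160:480],(800,400)); cv2.imwrite("pics/t1.png",a[:,:,::-1])
```

```text
bowl [([0.4102, -0.0364, 0.0616], 0.73)]
cover []
cover_slot []
cover_handle []
spatula []
spatula_tip []
spatula_grip []
pen []
spice_jar [([0.4133, -0.0364, 0.0617], 0.51)]
jam_jar []
butter []
tea_light []
tin []
beaker []
bowl [([0.4578, -0.3806, 0.013], 0.72), ([0.4854, 0.0358, 0.0845], 0.55)]
cover []
cover_slot [([0.4563, -0.3776, 0.0105], 0.89), ([0.6619, 0.0523, 0.0399], 0.16)]
cover_handle [([0.4577, -0.3812, 0.0145], 0.86)]
spatula [([0.4524, 0.2314, 0.0112], 0.7)]
spatula_tip [([0.4523, 0.2292, 0.0104], 0.84), ([0.6807, -0.0695, 0.0949], 0.16)]
spatula_grip [([0.4501, 0.2309, 0.0115], 0.95)]
pen [([0.6599, 0.0513, 0.0379], 0.53)]
spice_jar [([0.6706, 0.1515, 0.0756], 0.58)]
jam_jar [([0.6813, -0.0669, 0.0927], 0.82)]
butter [([0.6622, 0.051, 0.035], 0.78)]
tea_light [([0.4548, 0.2318, 0.0112], 0.44)]
tin []
beaker [([0.703, -0.3453, 0.0818], 0.55), ([0.4557, -0.3781, 0.0123], 0.48)]
3.5083
```

View pics/s1.png

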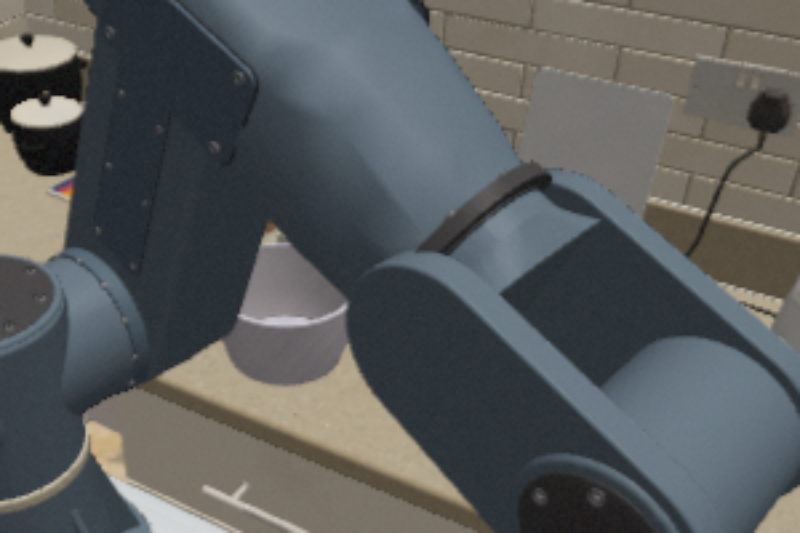

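View pics/t1.png

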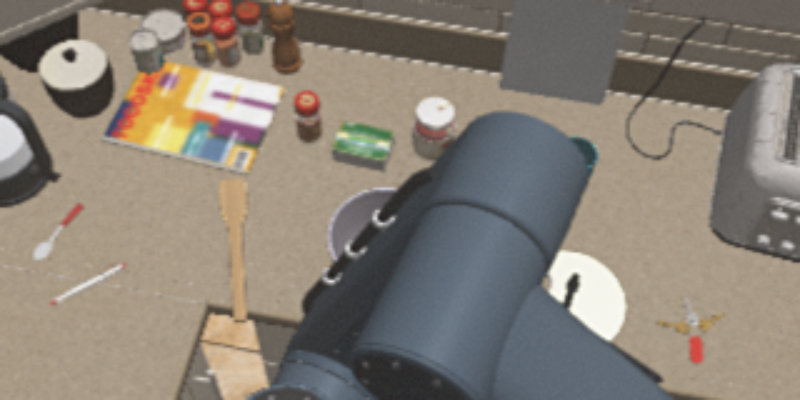

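```bash
cat > h.py <<'E'
import numpy as np, cv2
from bench import manip as m
def cloud(c,d):
    k=m.get_calibration(c); K=k["camera_matrix"]; v,u=np.mgrid[:400,:640]
    X=np.stack([(u-K[0,2])/K[0,0]*d,(v-K[1,2])/K[1,1]*d,d],-1)
    return (X-k["t"])@k["R"]
def load(c,i): 
    p=np.load(f"pics/{c}{i}p.npy"); return p,cloud(c,np.load(f"pics/{c}{i}d.npy"))
def box(X,c,r,z0,z1): return (np.hypot(X[...,0]-c[0],X[...,1]-c[1])<r)&(X[...,2]>z0)&(X[...,2]<z1)
def circ(P):
    from scipy.optimize import least_squares
    s=least_squares(lambda a:np.hypot(P[:,0]-a[0],P[:,1]-a[1])-a[2],[*P[:,:2].mean(0),.09],loss="soft_l1",f_scale=.002); return s.x
E
python3 - <<'E'
from h import *
p,X=load("scene",0)
hsv=cv2.cvtColor(p,cv2.COLOR_RGB2HSV)
table=box(X,(.55,-.15),.08,-.03,.03); print("table z",np.median(X[table][:,2]))
b=box(X,(.45,-.0),.16,.105,.14); print("rim",b.sum(),circ(X[b]),np.percentile(X[b][:,2],[5,50,95]))
w=box(X,(.43,-.37),.14,-.01,.03)&(hsv[...,2]>215)&(hsv[...,1]<50)
P=X[w];cnt,_=cv2.findContours(w.astype(np.uint8),0,2); c=max(cnt,key=cv2.contourArea)[:,0]
print("cover",w.sum(),np.median(P[:,2]),"edge fit",circ(X[c[:,1],c[:,0]]), "pix",c.min(0),c.max(0))
bl=box(X,(.43,-.37),.11,-.02,.08)&(hsv[...,2]<60)
print("handle",bl.sum(),X[bl].mean(0),X[bl][:,2].max(), np.linalg.svd(X[bl]-X[bl].mean(0),full_matrices=False)[2][0])
hb=box(X,(.43,-.37),.08,.038,.07); print("bar",hb.sum(),X[hb].mean(0),np.ptp(X[hb],axis=0),np.linalg.svd(X[hb]-X[hb].mean(0),full_matrices=False)[2][0])
p,X=load("top",1)
hsv=cv2.cvtColor(p,cv2.COLOR_RGB2HSV)
for n,ctr in (("spat",(.45,.23)),):
    r=box(X,ctr,.2,.003,.03)&(abs(X[...,1]-.23)<.07); print(n,r.sum(),X[r].mean(0),X[r].min(0),X[r].max(0))
    np.save("pics/r.npy",r)
print("tbl top",np.median(X[box(X,(.45,.15),.02,-.03,.03)][:,2]))
s=np.load("pics/scene0p.npy")[200:290,340:450]; cv2.imwrite("pics/cov.png",cv2.resize(s,(770,600),interpolation=2)[:,:,::-1])
s=p[170:250,220:300].copy(); s2=cv2.resize(s,(600,600),interpolation=2); cv2.imwrite("pics/spat.png",s2[:,:,::-1])
E
```

```text
table z 0.0009585517041382397
rim 458 [ 0.43439206 -0.03231654  0.08893122] [0.10602943 0.11472644 0.11975698]
cover 1438 0.014522442054325884 edge fit [ 0.43427576 -0.34253843  0.09064727] pix [362 233] [421 273]
handle 111 [ 0.42773705 -0.34384658  0.03554972] 0.05168950397519763 [-9.83128377e-01  1.82915936e-01 -5.95361863e-04]
bar 88 [ 0.43169881 -0.34242615  0.04722402] [0.07532779 0.02170082 0.01278866] [-0.9855163   0.16954254 -0.00359941]
spat 856 [0.46285488 0.23506113 0.00789079] [0.25484493 0.16057122 0.00301676] [0.64736455 0.29973044 0.02244489]
tbl top 0.0008889835274949016
```

View pics/cov.png

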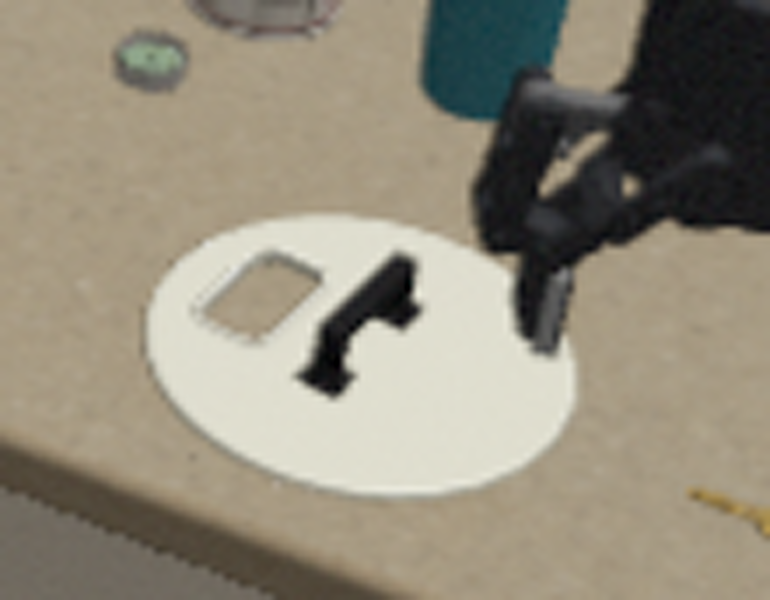

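View pics/spat.png

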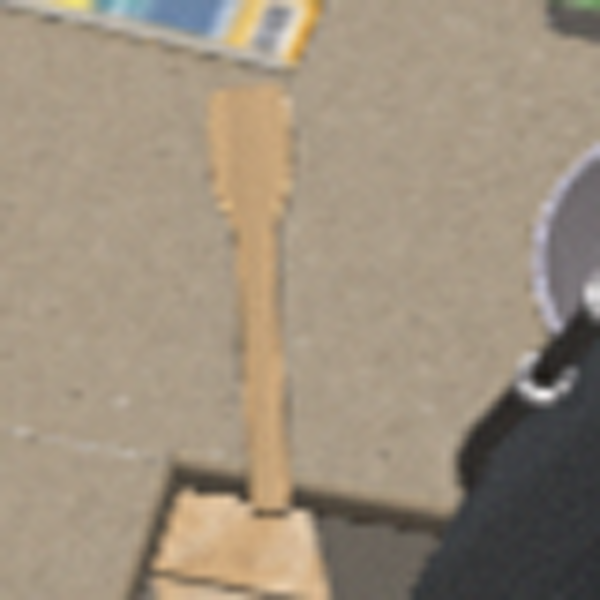

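```bash
cat >> h.py <<'E'
def ray(c,u,v,z):
    k=m.get_calibration(c); K=k["camera_matrix"]; d=k["R"].T@np.array([(u-K[0,2])/K[0,0],(v-K[1,2])/K[1,1],1]); o=-k["R"].T@k["t"]
    return o+d*(z-o[2])/d[2]
def prj(c,P):
    k=m.get_calibration(c); return cv2.projectPoints(np.asarray(P,float).reshape(-1,3),cv2.Rodrigues(k["R"])[0],np.array(k["t"]),np.array(k["camera_matrix"]),None)[0][:,0]
E
python3 - <<'E'
from h import *
print("slot",ray("scene",340+260/7,200+298*.15,.014))
# bar by colour, both views, on plane z=.048
for c,i in (("scene",0),("top",1)):
    p,X=load(c,i); v=p.max(-1)
    bl=box(X,(.433,-.343),.075,.034,.06)&(v<70)
    P=X[bl]; n=np.array([-.985,.17]); a=P[:,:2]@n; s=P[:,:2]@np.array([.17,.985])
    for lo in (.034,.042):
        k=P[:,2]>lo; mid=(a[k].min()+a[k].max())/2; ms=(s[k].min()+s[k].max())/2
        print(c,"bar",k.sum(),"len",np.ptp(a[k]),"mid",mid*n+ms*np.array([.17,.985]),"mean",P[k].mean(0),"top",np.percentile(P[:,2],90))
p,X=load("top",1)
b=box(X,(.434,-.032),.12,.112,.125); print("rim top",b.sum(),circ(X[b]),np.median(X[b][:,2]))
hsv=cv2.cvtColor(p,cv2.COLOR_RGB2HSV)
w=box(X,(.434,-.343),.12,.005,.025)&(hsv[...,2]>215)&(hsv[...,1]<50)
q=X[w]; right=q[q[:,1]<-.38]; print("cover top: min y",q[:,1].min(),"maxx",q[:,0].max(),np.median(q[:,2]))
# spatula
r=np.zeros((400,640),np.uint8); sub=(hsv[...,0]>9)&(hsv[...,0]<19)&(hsv[...,1]>75)
r=(sub&box(X,(.47,.235),.19,.002,.03)).astype(np.uint8)
n,l,st,ce=cv2.connectedComponentsWithStats(r); j=1+st[1:,4].argmax(); print("spat blob",st[j])
vv,uu=np.nonzero(l==j); P=X[vv,uu]; c=P.mean(0); d=np.linalg.svd((P-c)[:,:2],full_matrices=False)[2][0]; d*=np.sign(d[0])
a=(P-c)[:,:2]@d; print("mean",c,"yaw",np.degrees(np.arctan2(d[1],d[0])),"ends",c[:2]+d*a.min(),c[:2]+d*a.max(),np.ptp(a))
e=np.array([-d[1],d[0]]); s=(P-c)[:,:2]@e; 
for lo in np.arange(a.min(),a.max(),.029):
    k=(a>=lo)&(a<lo+.029); print(round(lo-a.min(),3),k.sum(),np.round([s[k].min(),s[k].max(),(s[k].min()+s[k].max())/2,np.median(P[k,2])],4))
def R(az,tilt,cy): # tool z azimuth tilt
    pass
E
```

```text
slot [ 0.44274089 -0.29311527  0.014     ]
scene bar 67 len 0.06933340828710288 mid [ 0.4320081 -0.3436764] mean [ 0.42767736 -0.34392251  0.04543101] top 0.049550527493910854
scene bar 57 len 0.06800972428997487 mid [ 0.43127209 -0.34405115] mean [ 0.43000778 -0.34429989  0.04704193] top 0.049550527493910854
top bar 24 len 0.050521762706208506 mid [ 0.43646164 -0.34206527] mean [ 0.43868289 -0.34263945  0.04815592] top 0.05409464496273212
top bar 24 len 0.050521762706208506 mid [ 0.43646164 -0.34206527] mean [ 0.43868289 -0.34263945  0.04815592] top 0.05409464496273212
rim top 77 [ 0.43456879 -0.03411113  0.08971631] 0.11769382827611387
cover top: min y -0.43589418482121683 maxx 0.535046019272822 0.014146291899269128
spat blob [248 181  11  58 342]
mean [0.43154984 0.22760451 0.01110633] yaw 19.36975340161569 ends [0.28999313 0.1778385 ] [0.5638497  0.27411615] 0.2902874487823422
0.0 35 [-0.0105  0.0086 -0.0009  0.0153]
0.029 31 [-0.0103  0.0107  0.0002  0.0147]
0.058 33 [-0.0093  0.0136  0.0021  0.0127]
0.087 33 [-0.0106  0.0126  0.001   0.016 ]
0.116 28 [-0.0086  0.0099  0.0006  0.0138]
0.145 28 [-0.0101  0.0125  0.0012  0.0137]
0.174 33 [-0.0154  0.0118 -0.0018  0.0092]
0.203 44 [-0.0211  0.0195 -0.0008  0.0064]
0.232 44 [-0.0225  0.0224 -0.0001  0.0063]
0.261 32 [-0.0229  0.0214 -0.0007  0.0071]
0.29 1 [-0.0068 -0.0068 -0.0068  0.0042]
```

```bash
cat >> h.py <<'E'
BOWL=np.array([.4345,-.033]); COV=np.array([.434,-.343]); CYAW=np.radians(80.2)
SYAW=np.radians(19.4); SORG=np.array([.427,.226])
def down(yaw): # tool down, tool y along azimuth yaw
    y=np.array([np.cos(yaw),np.sin(yaw),0]); z=np.array([0,0,-1.]); return np.stack([np.cross(y,z),y,z],1)
def spat_rot(sx,sz): return np.stack([sx,np.cross(sz,sx),sz],1)
def tool_in_spat(al,flip): # tool z = -sz cos(al)+sx sin(al); tool y = +-sy
    z=np.array([np.sin(al),0,-np.cos(al)]); y=np.array([0,-1. if flip else 1.,0]); return np.stack([np.cross(y,z),y,z],1)
def spat_lying(): return spat_rot(np.array([np.cos(SYAW),np.sin(SYAW),0]),np.array([0,0,1.]))
def spat_ins(phi,back=0.,tipr=.003,tipz=.0615,slot=None,ctr=BOWL):
    o=np.array([np.cos(phi),np.sin(phi),0]); up=np.array([0,0,1.]); C=np.array([*ctr,0])
    tip=C+tipr*o+tipz*up; sl=(C+.051*o if slot is None else np.array([*slot,0]))+.1218*up
    sx=tip-sl; sx/=np.linalg.norm(sx); o2=-sx+0; o2[2]=0; o2/=np.linalg.norm(o2)
    sz=-o2*(-sx[2])+up*np.linalg.norm(sx[:2]); R=spat_rot(sx,sz)
    return tip-R@np.array([.145,0,.0025])-back*sx, R
E
python3 - <<'E'
from h import *
ik=lambda p,R:m.inverse_kinematics(np.asarray(p),R)
f=lambda q:None if q is None else np.round(q,2).tolist()
for fl in (0,np.pi): print("pick",fl>0,f(ik([*COV,.023],down(CYAW+fl))))
for deg in (100,120,135,150,165,180,-165,-150,-120):
    phi=np.radians(deg)
    print(deg,"place",[f(ik([*BOWL,.135],down(phi+fl))) for fl in (0,np.pi)])
    for al in (15,25):
        for flip in (0,1):
            T=tool_in_spat(np.radians(al),flip); pt=np.array([-.04,0,.007])
            res=[]
            for b in (0,.12):
                p,R=spat_ins(phi,b); res.append(f(ik(p+R@pt,R@T)))
            print("  al",al,flip,res)
for al in (15,25):
    for flip in (0,1):
        print("grasp",al,flip,f(ik(np.array([*SORG,0])+spat_lying()@np.array([-.04,0,.007]),spat_lying()@tool_in_spat(np.radians(al),flip))))
E
```

```text
pick False [-0.75, 0.65, 1.78, -0.0, 0.71, -2.15]
pick True [-0.75, 0.65, 1.78, -0.0, 0.71, 0.99]
100 place [[-0.18, 0.29, 2.03, -0.0, 0.83, -1.93], [-0.18, 0.29, 2.03, -0.0, 0.83, 1.21]]
  al 15 0 [[-0.27, 0.27, 1.98, 0.6, 1.26, -0.74], [-0.11, 0.1, 1.92, 0.62, 1.37, -0.49]]
  al 15 1 [[-0.27, 0.27, 1.98, 0.6, 1.26, 2.4], [-0.11, 0.1, 1.92, 0.62, 1.37, 2.65]]
  al 25 0 [[-0.19, 0.21, 1.98, 0.47, 1.17, -0.6], [-0.02, 0.07, 1.9, 0.47, 1.31, -0.35]]
  al 25 1 [[-0.19, 0.21, 1.98, 0.47, 1.17, 2.54], [-0.02, 0.07, 1.9, 0.47, 1.31, 2.79]]
120 place [[-0.18, 0.29, 2.03, -0.0, 0.83, -2.28], [-0.18, 0.29, 2.03, -0.0, 0.83, 0.86]]
  al 15 0 [[-0.25, 0.29, 1.95, 0.44, 1.4, -0.97], [-0.12, 0.08, 1.94, 0.49, 1.54, -0.77]]
  al 15 1 [[-0.25, 0.29, 1.95, 0.44, 1.4, 2.17], [-0.12, 0.08, 1.94, 0.49, 1.54, 2.37]]
  al 25 0 [[-0.19, 0.21, 1.98, 0.36, 1.28, -0.87], [-0.04, 0.02, 1.95, 0.39, 1.45, -0.67]]
  al 25 1 [[-0.19, 0.21, 1.98, 0.36, 1.28, 2.27], [-0.04, 0.02, 1.95, 0.39, 1.45, 2.47]]
135 place [[-0.18, 0.29, 2.03, -0.0, 0.83, -2.54], [-0.18, 0.29, 2.03, -0.0, 0.83, 0.6]]
  al 15 0 [[-0.23, 0.31
[... 2481 characters left out ...]
32, 1.0], [-0.31, -0.03, 1.99, -0.34, 1.5, 0.82]]
-120 place [[-0.18, 0.29, 2.03, -0.0, 0.83, 1.91], [-0.18, 0.29, 2.03, -0.0, 0.83, -1.23]]
  al 15 0 [[-0.09, 0.28, 1.96, -0.6, 1.26, -2.41], [-0.25, 0.09, 1.93, -0.63, 1.36, -2.66]]
  al 15 1 [[-0.09, 0.28, 1.96, -0.6, 1.26, 0.73], [-0.25, 0.09, 1.93, -0.63, 1.36, 0.48]]
  al 25 0 [[-0.18, 0.21, 1.98, -0.47, 1.16, -2.55], [-0.35, 0.04, 1.93, -0.47, 1.3, -2.81]]
  al 25 1 [[-0.18, 0.21, 1.98, -0.47, 1.16, 0.59], [-0.35, 0.04, 1.93, -0.47, 1.3, 0.33]]
grasp 15 0 [0.41, 0.52, 2.23, -0.13, 0.14, -1.38]
grasp 15 1 [0.41, 0.52, 2.23, -0.13, 0.14, 1.76]
grasp 25 0 [0.41, 0.53, 2.33, 3.35, 0.16, 1.43]
grasp 25 1 [0.41, 0.53, 2.33, 3.35, 0.16, -1.71]
```

```bash
cat >> h.py <<'E'
PHI=np.radians(135)
E
python3 - <<'E'
from h import *
m.set_gripper(1.0,40)
Rp=down(CYAW+np.pi)
m.move_ptp([*COV,.13],Rp); m.move_l([*COV,.023],max_speed=.08)
m.set_gripper(0.0,40); print("grip",m.current_grip_width()*85,m.current_grip_force(),np.round(m.current_force(),1),np.round(m.current_ee_pos(),4))
m.move_l([*COV,.23],max_speed=.15); print(np.round(m.current_force(),2),m.current_grip_width()*85)
m.move_ptp([*BOWL,.23],down(PHI+np.pi)); m.dwell(.3)
for c in ("scene","top"):
    p,d=m.grab_frame(c); np.save(f"pics/{c}2d.npy",d); np.save(f"pics/{c}2p.npy",p)
    X=cloud(c,d); v=p.min(-1)
    w=box(X,BOWL,.14,.205,.24)&(v>190); cnt,_=cv2.findContours(w.astype(np.uint8),0,2)
    if w.sum()>50:
        P=X[w]; A=np.c_[P[:,:2],np.ones(len(P))]; pl=np.linalg.lstsq(A,P[:,2],rcond=None)[0]
        q=max(cnt,key=cv2.contourArea)[:,0]; print(c,w.sum(),np.median(P[:,2]),"plane",pl,circ(X[q[:,1],q[:,0]]),P.min(0),P.max(0))
    b=box(X,BOWL,.12,.112,.125); print("rim",b.sum(), circ(X[b]) if b.sum()>20 else 0)
p=np.load("pics/scene2p.npy")[120:270,220:420]; cv2.imwrite("pics/h2.png",cv2.resize(p,(800,600),interpolation=2)[:,:,::-1]); print(m.current_time(),m.current_ee_pos())
E
```

```text
grip 12.95306778382793 39.87798035144806 [-1.3 -0.3  1.7] [ 0.434  -0.3431  0.0231]
[-0.4  0.5 -2.2] 13.035824730864412
scene 971 0.2214302990473171 plane [2.10327326e-03 1.71138047e-04 2.20513735e-01] [ 0.43394845 -0.03292794  0.08970522] [ 0.33978761 -0.12604049  0.21792119] [0.52689306 0.06526361 0.22510333]
rim 216 [ 0.43402375 -0.03252403  0.08945386]
top 896 0.22084112183668414 plane [-0.0002266  -0.00194488  0.22078338] [ 0.42129188 -0.05555928  0.0715945 ] [ 0.34144929 -0.12727755  0.21147142] [0.51706981 0.04319818 0.23897378]
rim 108 [ 0.43494587 -0.03402894  0.08954397]
10.9917 [ 0.43455575 -0.03328431  0.22995024]
```

View pics/h2.png

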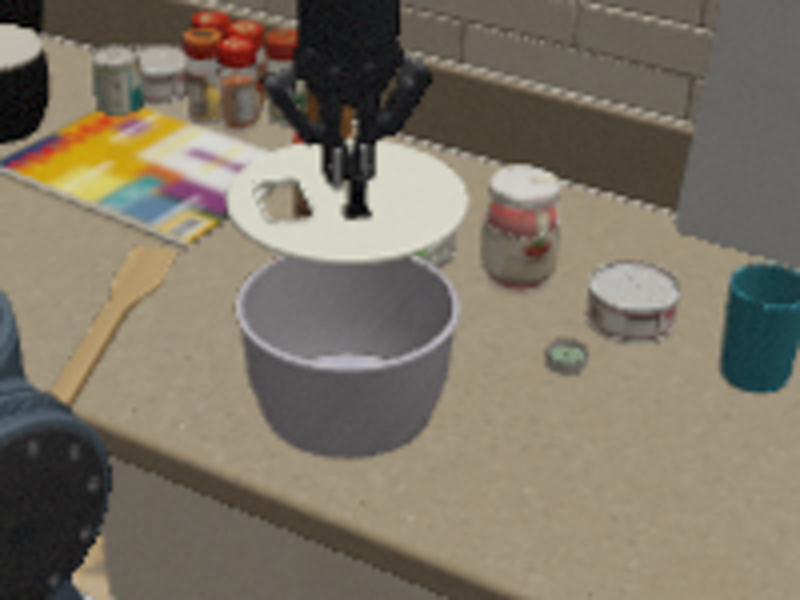

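Run:
```python
from h import *
F0=np.array(m.current_force())
for z in (.15,.140,.136,.134,.133,.132):
    m.move_l([*BOWL,z],max_speed=.06); F=np.array(m.current_force())-F0; print(z,np.round(F,1),np.round(m.current_ft_torque(),2))
    if np.linalg.norm(F)>8: break
m.dwell(.2)
m.set_gripper(0.6); m.move_l([*BOWL,.24],max_speed=.15)
# go towards spatula hover, high
T=tool_in_spat(np.radians(10),0); R=spat_lying()
m.move_ptp(np.array([*SORG,0])+R@np.array([-.04,0,.12]),R@T)
for c in ("scene","top"):
    p,d=m.grab_frame(c); np.save(f"pics/{c}3d.npy",d); np.save(f"pics/{c}3p.npy",p)
    X=cloud(c,d); v=p.min(-1)
    w=box(X,BOWL,.14,.115,.13)&(v>190); P=X[w]
    A=np.c_[P[:,:2]-BOWL,np.ones(len(P))]; pl=np.linalg.lstsq(A,P[:,2],rcond=None)[0]
    cnt,_=cv2.findContours(w.astype(np.uint8),0,2); q=max(cnt,key=cv2.contourArea)[:,0]; print(c,w.sum(),"plane",np.round(pl,4),circ(X[q[:,1],q[:,0]]))
print(m.current_time())
a=np.load("pics/scene3p.npy")[120:270,220:420]; b=np.load("pics/top3p.npy")[150:270,220:380]
cv2.imwrite("pics/h3.png",np.hstack([cv2.resize(a,(400,300),interpolation=2),cv2.resize(b,(400,300),interpolation=2)])[:,:,::-1])
```

```text
0.15 [ 1.6 -0.6  0.6] [ 0.06  0.01 -0.01]
0.14 [ 1.8 -0.4  1.5] [-0.06  0.01 -0.  ]
0.136 [ 1.5 -0.6  1.7] [ 0.05 -0.07  0.04]
0.134 [ 0.6 -1.2  1.6] [-0.02 -0.02 -0.05]
0.133 [ 0.5 -1.   1.1] [-0.01  0.06  0.03]
0.132 [-0.3 -0.2  6.6] [-0.    0.25  0.03]
scene 1054 plane [-0.001   0.0016  0.1238] [ 0.4334233  -0.03305608  0.08814795]
top 1269 plane [-0.0011  0.0006  0.1232] [ 0.43609604 -0.03209627  0.09340209]
17.225
```

View pics/h3.png

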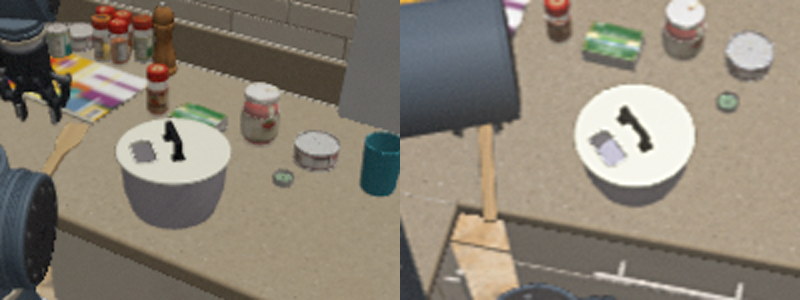

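Run:
```python
from h import *
for c in ("scene","top"):
    p,X=load(c,3); v=p.min(-1).astype(int)
    k=m.get_calibration(c)
    vv,uu=np.mgrid[:400,:640]; G=np.array([ray(c,u,w,.1235) for w,u in zip(vv[150:260,220:380].ravel(),uu[150:260,220:380].ravel())]).reshape(110,160,3)
    sub=v[150:260,220:380]; mx=p.max(-1)[150:260,220:380]
    o=np.array([np.cos(PHI),np.sin(PHI)]); t=np.array([-o[1],o[0]])
    a=(G[...,:2]-BOWL)@o; b=(G[...,:2]-BOWL)@t
    hole=(abs(a-.051)<.026)&(abs(b)<.042)&(sub<195)
    n,l,st,ce=cv2.connectedComponentsWithStats(hole.astype(np.uint8)); j=1+st[1:,4].argmax(); H=l==j
    print(c,"slot px",ce[j]+[220,150],"radial",a[H].min(),a[H].max(),"tang",b[H].min(),b[H].max(),"ctr",G[H].mean(0))
    bl=box(X,BOWL,.07,.15,.17)&(p.max(-1)<70); P=X[bl]
    d=np.linalg.svd((P-P.mean(0))[:,:2],full_matrices=False)[2][0]; print("bar",bl.sum(),P.mean(0),"az",np.degrees(np.arctan2(d[1],d[0])))
for i in (2,3):
    p,X=load("scene",i); hsv=cv2.cvtColor(p,cv2.COLOR_RGB2HSV)
    s=((hsv[...,0]>9)&(hsv[...,0]<19)&(hsv[...,1]>90)&box(X,(.47,.235),.17,.002,.025)).astype(np.uint8)
    n,l,st,ce=cv2.connectedComponentsWithStats(s); j=1+st[1:,4].argmax(); P=X[l==j]
    d=np.array([np.cos(SYAW),np.sin(SYAW)]); e=np.array([-d[1],d[0]]); a=(P[:,:2]-SORG)@d; b=(P[:,:2]-SORG)@e
    print("spat scene",i,len(P),"along",a.min(),a.max(),[(round(x,2),np.round([b[q].min(),b[q].max(),np.median(P[q,2])],4).tolist()) for x in np.arange(-.1,.14,.04) for q in [abs(a-x)<.02] if q.sum()>3])
```

```text
Traceback (most recent call last):
  File "h.py", line 14, in ray
    k=m.get_calibration(c); K=k["camera_matrix"]; d=k["R"].T@np.array([(u-K[0,2])/K[0,0],(v-K[1,2])/K[1,1],1]); o=-k["R"].T@k["t"]
ValueError: time passes only in moves, steps and waits
```

```bash
sed -i 's/^from bench import manip as m/from bench import manip as m\nimport functools\ncal=functools.lru_cache(None)(m.get_calibration)/; s/k=m.get_calibration(c)/k=cal(c)/' h.py
python3 - <<'E'
from h import *
for c in ("scene","top"):
    p,X=load(c,3); v=p.min(-1).astype(int)
    vv,uu=np.mgrid[:400,:640]; G=np.array([ray(c,u,w,.1235) for w,u in zip(vv[150:260,220:380].ravel(),uu[150:260,220:380].ravel())]).reshape(110,160,3)
    sub=v[150:260,220:380]
    o=np.array([np.cos(PHI),np.sin(PHI)]); t=np.array([-o[1],o[0]])
    a=(G[...,:2]-BOWL)@o; b=(G[...,:2]-BOWL)@t
    hole=(abs(a-.051)<.026)&(abs(b)<.042)&(sub<195)
    n,l,st,ce=cv2.connectedComponentsWithStats(hole.astype(np.uint8)); j=1+st[1:,4].argmax(); H=l==j
    print(c,"slot px",ce[j]+[220,150],"radial",a[H].min(),a[H].max(),"tang",b[H].min(),b[H].max(),"ctr",G[H].mean(0))
    bl=box(X,BOWL,.07,.15,.17)&(p.max(-1)<70); P=X[bl]
    d=np.linalg.svd((P-P.mean(0))[:,:2],full_matrices=False)[2][0]; print("bar",bl.sum(),P.mean(0),"az",np.degrees(np.arctan2(d[1],d[0])))
for i in (2,3):
    p,X=load("scene",i); hsv=cv2.cvtColor(p,cv2.COLOR_RGB2HSV)
    s=((hsv[...,0]>9)&(hsv[...,0]<19)&(hsv[...,1]>90)&box(X,(.47,.235),.17,.002,.025)).astype(np.uint8)
    n,l,st,ce=cv2.connectedComponentsWithStats(s); j=1+st[1:,4].argmax(); P=X[l==j]
    d=np.array([np.cos(SYAW),np.sin(SYAW)]); e=np.array([-d[1],d[0]]); a=(P[:,:2]-SORG)@d; b=(P[:,:2]-SORG)@e
    print("spat scene",i,len(P),"along",a.min(),a.max(),[(round(x,2),np.round([b[q].min(),b[q].max(),np.median(P[q,2])],4).tolist()) for x in np.arange(-.1,.14,.04) for q in [abs(a-x)<.02] if q.sum()>3])
E
```

```text
scene slot px [291.31360947 196.00591716] radial 0.026747733015067367 0.07342359208929598 tang -0.03911467056615665 0.03654756030687549 ctr [0.3988468  0.00378247 0.1235    ]
bar 48 [ 0.42680778 -0.03702902  0.15606133] az -133.3538767407764
top slot px [301.5915493  206.57746479] radial 0.03132028091397633 0.06865683691383138 tang -0.03492886273244885 0.026069159338687132 ctr [0.40905431 0.01096417 0.1235    ]
bar 26 [ 0.42929707 -0.03378311  0.15620565] az -134.29006648485841
spat scene 2 96 along -0.12138866760353625 0.027156952326093272 [(np.float64(-0.1), [-0.0097, 0.0016, 0.0118]), (np.float64(-0.06), [-0.0094, 0.0092, 0.0143]), (np.float64(-0.02), [-0.0105, 0.0082, 0.0137]), (np.float64(0.02), [-0.0101, 0.0078, 0.0143])]
spat scene 3 44 along -0.04565434611229101 0.06597979274581177 [(np.float64(-0.02), [-0.0089, 0.0013, 0.0138]), (np.float64(0.02), [-0.0104, -0.0012, 0.0114]), (np.float64(0.06), [-0.0184, -0.0085, 0.0061])]
```

Run:
```python
from h import *
T=tool_in_spat(np.radians(10),0); R=spat_lying(); O=np.array([*SORG,0]); pt=np.array([-.04,0,.005])
f0=np.array(m.current_force())
m.move_l(O+R@(pt+[0,0,.03]),max_speed=.15); m.move_l(O+R@pt,max_speed=.05); print("F",np.round(np.array(m.current_force())-f0,1))
m.set_gripper(0.0,60); print("w",m.current_grip_width()*85,m.current_grip_force(),np.round(m.current_ee_pos(),4))
m.move_l(O+R@(pt+[0,0,.10]),max_speed=.1); print("w",m.current_grip_width()*85)
m.move_l(O+R@(pt+[0,0,.30]),max_speed=.25)
p,Ri=spat_ins(PHI,.20); m.move_ptp(p+Ri@pt,Ri@T)
p,Ri=spat_ins(PHI,.13); m.move_l(p+Ri@pt,Ri@T,max_speed=.15); m.dwell(.3)
print("w",m.current_grip_width()*85,np.round(m.current_ee_pos()-(p+Ri@pt),4), m.current_time())
for c in ("scene","top"):
    q,d=m.grab_frame(c); np.save(f"pics/{c}4d.npy",d); np.save(f"pics/{c}4p.npy",q)
    X=cloud(c,d); L=(X-p)@Ri   # spatula coordinates
    k=(d>0)&(L[...,0]>-.02)&(L[...,0]<.17)&(abs(L[...,1])<.05)&(abs(L[...,2])<.03)
    P=L[k]; print(c,k.sum(),"x",P[:,0].max() if k.sum() else None)
    for x in np.arange(0,.16,.025):
        s=abs(P[:,0]-x)<.0125
        if s.sum()>2: print(round(x,3),s.sum(),np.round([*np.percentile(P[s,1],[3,97]),*np.percentile(P[s,2],[10,50,90])],4))
a=np.load("pics/scene4p.npy")[70:270,200:400]; b=np.load("pics/top4p.npy")[90:270,200:380]
cv2.imwrite("pics/h4.png",np.hstack([cv2.resize(a,(400,400),interpolation=2),cv2.resize(b,(400,400),interpolation=2)])[:,:,::-1])
```

```text
F [-0.1  0.7  0.2]
w 20.22436042363435 58.63963544368744 [0.3894 0.2128 0.0055]
w 19.760855568820038
w 20.027887976353114 [-0.0001  0.0002  0.0004] 22.8333
scene 233 x 0.1694311823444049
0.0 48 [-0.0114  0.0072  0.0027  0.0103  0.0144]
0.025 35 [-0.0128  0.0027  0.0027  0.0081  0.0127]
0.05 31 [-0.0186  0.0116  0.0025  0.0063  0.0079]
0.075 31 [-0.0244  0.0153  0.0033  0.0045  0.0053]
0.1 35 [-0.0236  0.0236  0.002   0.0042  0.0053]
0.125 33 [-0.0218  0.0196  0.002   0.004   0.0049]
0.15 4 [-0.0208  0.015   0.0024  0.0039  0.004 ]
top 83 x 0.16960705257515288
0.075 19 [-0.0228  0.0042  0.0042  0.0062  0.0075]
0.1 26 [-0.0242  0.0199  0.0038  0.0053  0.0062]
0.125 31 [-0.0216  0.0225  0.0034  0.0049  0.0071]
0.15 4 [-0.017   0.0184  0.004   0.0044  0.005 ]
```

View pics/h4.png

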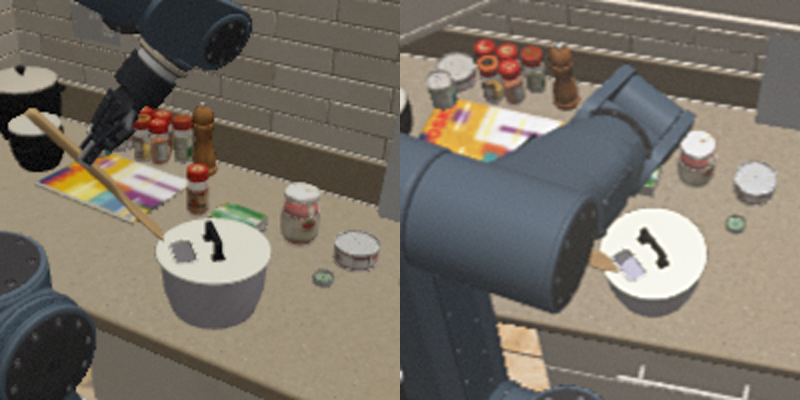

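Run:
```python
from h import *
T=tool_in_spat(np.radians(10),0); pt=np.array([-.04,0,.005])
f0=np.array(m.current_force())
for b in (.07,.05,.03,.015,0):
    p,Ri=spat_ins(PHI,b); m.move_l(p+Ri@pt,Ri@T,max_speed=.06); F=np.array(m.current_force())-f0; print(b,np.round(F,1))
    if np.linalg.norm(F)>6: break
m.dwell(.5); print("w",m.current_grip_width()*85,np.round(m.current_ee_pos()-(p+Ri@pt),4),np.round(np.array(m.current_force())-f0,1),m.current_time())
tip=p+Ri@[.145,0,.0025]; print("tip",tip)
for c in ("scene","top"):
    q,d=m.grab_frame(c); np.save(f"pics/{c}5d.npy",d); np.save(f"pics/{c}5p.npy",q)
    X=cloud(c,d); v=q.min(-1); w=box(X,BOWL,.14,.115,.13)&(v>190); P=X[w]
    if w.sum()>30: print(c,"cover plane",np.round(np.linalg.lstsq(np.c_[P[:,:2]-BOWL,np.ones(len(P))],P[:,2],rcond=None)[0],4))
    L=(X-p)@Ri; k=(d>0)&(X[...,2]>.13)&(abs(L[...,1])<.03)&(abs(L[...,2])<.03)&(L[...,0]>-.02); P=L[k]
    for x in np.arange(0,.08,.02):
        s=abs(P[:,0]-x)<.01
        if s.sum()>2: print(round(x,3),s.sum(),np.round([*np.percentile(P[s,1],[3,97]),*np.percentile(P[s,2],[10,50,90])],4))
a=np.load("pics/scene5p.npy")[150:250,240:340]; b=np.load("pics/top5p.npy")[160:240,260:340]
cv2.imwrite("pics/h5.png",np.hstack([cv2.resize(a,(400,400),interpolation=2),cv2.resize(b,(400,400),interpolation=2)])[:,:,::-1])
```

```text
0.07 [ 0.6  0.1 -0.7]
0.05 [ 0.3 -0.7 -0.6]
0.03 [ 0.9 -0.4  0.1]
0.015 [ 0.3 -0.6  0.7]
0 [ 0.3  0.2 -0.4]
w 20.23619895556698 [0.     0.     0.0001] [-0.5  0.1 -0.6] 26.35
tip [ 0.43237868 -0.03087868  0.0615    ]
scene cover plane [0.0008 0.0018 0.1238]
0.0 31 [-0.0113  0.0059  0.0024  0.0094  0.0141]
0.02 27 [-0.0125  0.0002  0.0029  0.0082  0.0129]
0.04 17 [-0.0139  0.0022  0.0022  0.006   0.0093]
0.06 7 [-0.0145  0.0054  0.0038  0.0068  0.0075]
top cover plane [-0.0033 -0.008   0.123 ]
0.0 13 [-0.012  -0.0037  0.005   0.0119  0.016 ]
0.02 9 [-0.0127  0.0065  0.0097  0.0128  0.016 ]
0.04 15 [-0.0139  0.005   0.0029  0.0087  0.012 ]
0.06 7 [-0.0172  0.0057  0.0052  0.0081  0.0099]
```

View pics/h5.png

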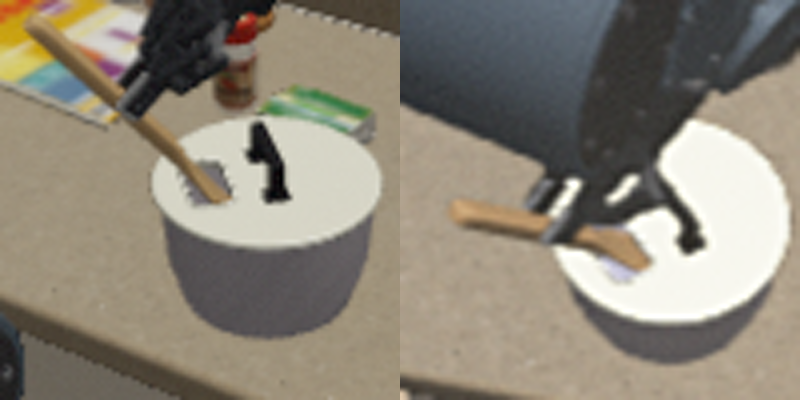

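```bash
python3 -c "
from bench import manip as m
print(m.sign_off())"
```

```text
the job is handed in; nothing more can be done
None
```

The job is handed in at about 26 s of the 58 s allowed: the cover is seated level on the bowl and released, and the arm is holding the spatula still through the slot. By the arm's pose, its tip is about 3 mm off the bowl's middle and half-way down, and no contact force was felt. I didn't compare the bowl and bystanders with their starting positions at the end.

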